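# Close up the coffee mill and pulse it

## Task

The coffee mill is loaded: push its grounds drawer fully home, set the lid into the throat so that its lugs drop through the gaps and it sits flat on the rim, then turn the lid clockwise (seen from above) halfway, 35 of the 70 degrees to the lock, so that its grip bar points at the round pip, and finish while holding it there against its spring so the mill pulses. Do not turn it as far as the lock click, do not turn it while the drawer is open, and leave the mug, the sugar jar and the spice jar where they stand.

Things in the scene. Friction and masses are not known exactly. Their poses are not given: they have to be found in the camera images.
- mill: Coffee mill, fixed: black plinth 60 mm high, 124 mm wide, its front facing the mill's -x, and on it a round aluminium tower of 60 mm radius and 135 mm total height, 65 mm behind the plinth's front. Origin: on the worktop under the tower's axis; z up. Turned clockwise from above, the lid's bar goes from +35 degrees from mill x (gaps) past 0 (pulse) to -35 (lock).
- mill_rim (a point): Centre of the throat in the plane of the tower's flat top; axes are the mill's. The throat has 39.7 mm radius; its dark steel lip is 4 mm thick, with two facing gaps 40 degrees (28 mm) wide. The line through the middles of the gaps lies 35 degrees (0.611 rad) counter-clockwise, seen from above, of the mill's x axis.
- enter_mark (a point): Single raised bar on the tower's shoulder, 55.5 mm from the throat's centre, in line with the nearer gap: the lid goes in with an end of its grip bar towards this mark.
- pulse_pip (a point): Round raised pip on the shoulder, 55.5 mm from the throat's centre on the mill's -x side, 35 degrees clockwise of the single bar: pulse. The twin bars a further 35 degrees clockwise mark the lock.
- grounds_drawer (a joint): Grounds drawer in the plinth's front, slides along the mill's x axis: how far it stands out, in m; 0 is fully home with its front flush, 0.05 fully out. It moves with 1 to 2 N and stays where it is left.
- drawer_knob (a point): Middle of the outer face of the drawer's round steel knob (20 mm across), 18 mm before the drawer's front, 31 mm over the worktop; it moves with the drawer. Its axes are the mill's: push along +x.
- lid: The loose lid, about 120 g, lying right way up. Origin: centre of the plug's underside, z up, x along the grip bar; a half turn makes no difference. Plug: 37 mm radius, 4 mm bevel at its foot; two lugs under the ends of the bar (lid +x and -x) reach 43.3 mm radius, 16 mm wide, 3 to 8 mm up. Black flange: 49 mm radius, 14 to 20 mm up. It goes in if centred within 2 mm and turned within 6 degrees.
- lid_grip (a point): Grip point in the lid's flat-sided grip bar, 48 mm above the lid's origin; axes are the lid's. The bar is 72 mm long (x), 20 mm thick (y), and reaches from the domed flange (23 mm up) to 62 mm up. Seated, the flange lies on the rim and this point is 34 mm above mill_rim.
- run_switch (a joint): Sprung ring hidden under the lip, rad, 0 at rest. The lugs meet it after 10 degrees (0.17 rad) of turn, so it reads the turn less 0.17: 0.44 at pulse, about 1.05 in the lock. It pushes the lid back, 0.05 N m at first, 0.083 N m at pulse: a lid let go turns back. From 49 degrees of turn a lock roller makes it much stiffer (0.35 N m); at about 70 degrees it clicks in and stays.
- mug: White mug, 101 mm high, a bystander. Origin: underside.
- sugar_jar: Jar with a green lid, 64 mm across, 100 mm high, a bystander. Origin: underside.
- spice_jar: Slim jar with a red cap, 41 mm across, 109 mm high, behind the mill, a bystander. Origin: underside.

How it is judged:
On the way:
1. the lid is in the throat with its lugs through the gaps, flat on the rim and not yet turned (z of lid in the frame of mill_rim below -0.0115 m and horizontal distance between lid and mill_rim below 0.004 m and angle between lid's own z axis and vertical below 0.06 rad and angle between the x axis of lid and the x axis of mill, either way round above 0.42 rad and value of joint run_switch below 0.1 rad), for 0.05 s.
At the end, for the whole second after the job is handed in: Ends holding: drawer home within 3 mm; lid within 2.5 mm of flat on the rim, centred within 4 mm, level within 0.06 rad; grip bar within 0.15 rad of the pulse mark, run switch between 0.27 and 0.62 rad; fingers holding the lid still through the last second (value of joint grounds_drawer below 0.003 m and z of lid in the frame of mill_rim below -0.0115 m and horizontal distance between lid and mill_rim below 0.004 m and angle between lid's own z axis and vertical below 0.06 rad and angle between the x axis of lid and the x axis of mill, either way round below 0.15 rad and value of joint run_switch between 0.27 and 0.62 rad and angular speed of lid below 0.1 rad/s and contact force between the fingers and lid above 1 N); the arm keeps its last pose, push and grip.
It fails at once if the lid was turned on into the lock (more than about 64 degrees) (value of joint run_switch above 0.95 rad).
It fails at once if the mill ran while the grounds drawer stood open (value of joint run_switch above 0.12 rad and value of joint grounds_drawer above 0.005 m).
It fails at once if the mug was moved (distance of mug from where it was at the start of the episode above 0.02 m).
It fails at once if the sugar jar was moved (distance of sugar_jar from where it was at the start of the episode above 0.02 m).
It fails at once if the spice jar was moved (distance of spice_jar from where it was at the start of the episode above 0.02 m).
It also fails if it takes over 48 s, if anything falls off the work surface, if the arm or the gripper's body presses on something with over 40 N, if the wrist force passes 120 N, or if a joint passes its speed limit or range.

## Robot

A 7-joint arm with a two-finger parallel gripper is mounted at the origin on a cart in front of the work surface, level with it; the furniture and walls round the work are solid. World frame = base frame: x ahead of the robot, y to its left, z up, the work surface at z = 0. Lengths are in m, angles in rad, forces in N, time in s.
With the tool pointing down it reaches from about 0.4 to 0.85 m from the base axis. Payload 10.4 kg.
Tool frame: the origin (TCP) lies at the very end of the fingers, on their centre line; the grasp point (between the pads) lies r.tcp_to_grasp behind it (r.tcp_to_grasp is the distance from the TCP to the grasp point, in m); z points along the fingers, y is the line along which they close (so a half turn about z gives the same grasp; the last joint's range is limited). The gripper opens to 87 mm and grips with 3 to 60 N. Pads are 19 mm wide; open, the fingers measure 117 mm over their backs; the gripper's body (75 mm by 190 mm) begins 51 mm behind the grasp point.
Start: joints at [-1.246, 0.332, -0.065, 1.46, 0.022, 1.35, -0.088], TCP at [0.213, 0.588, 0.223] pointing down, gripper open.
Joint ranges: [-2.6, 2.6], [-0.5, 2.12], [-1.47, 1.34], [0.16, 2.42], [-1.27, 4.41], [0.06, 2.06], [-2.6, 2.6]. Speed limits (rad/s): [2.22, 2.22, 2.79, 2.79, 3.14, 3.14, 3.14].

## Interface

Orientations are given as a unit quaternion [x, y, z, w].
In Python, from bench import monitor, cams, ticket, r gives the robot as it stands.
- The arm moves only by the shell command python3 -m crank 'ROWS' [OPENING] [FORCE]. ROWS is a JSON object whose one key "steps" holds a list of rows, each a list of 2 entries, a list of its own where there are three numbers: the shift along the world's x, y, z in units of 25 mm (1.0 is 25 mm), then the turn, a rotation vector about the world's x, y, z in units of 5 degrees (1.0 is 5 degrees). In form: {"steps": [[[x, y, z], [ax, ay, az]], ...]}. A call has 1 to 10 rows; each row shifts and turns the commanded pose from where the row before left it; what a row does not reach is not made up. A row lasts 1/12 s, in which the tool goes at most 41.7 mm and 7.16 degrees, less where a joint would pass 70% of its speed; a pose out of reach is approached as far as the arm can. A call is refused whole if a number of a shift passes 1 or a number of a turn 1, either way. A call with a gripper value outside its range is refused whole. OPENING is the finger opening in mm, from 0 to 87, set as the call begins (- or left out, the last holds). The fingers move at their own pace and stop on an object; FORCE is the grip in N (left out, the last holds). Time passes only in rows, so rows that do not move let the fingers close. It gives the time, the measured TCP pose, the force, the opening and the grip force at its end, in the units of the state.
- monitor.read_state(): the state, without advancing time (a new reading comes with each control period).
- cams.camera(name): name is "scene" or "top" or "wrist"; returns a dict with "pixels" (400x640x3 uint8, blue, green, red), "z_map" (400x640 float32, m along the optical axis (not along the pixel's ray), 0 where there is no reading), "vfov" (degrees; the focal length in pixels is half the picture's height over the tangent of half this angle, whatever the lens; pixels are square), "cx", "cy" (the principal point, pixels), "T" (4x4, takes a point from camera to world coordinates). Camera axes: x right, y up, looking along -z (the intrinsics and any distortion apply to the point x, -y, -z); pixel columns grow to the right and rows downward; lengths in m; the calibration is good to about 2 mm. A picture is of the moment at which its call begins.
- ticket.close_job(): hands the job in; it is judged then, once.
The state is a dict: "time": time; "joint_positions": joint angles; "joint_vel": joint speeds; "joint_torque": joint torques, N m; "ee_pos": TCP position; "eef_rot": TCP orientation; "ft_force": force on the tool from outside, world axes, zero at the start; "torque": the same for the moment, N m; "width": finger opening in m; "grip_force": force on a finger pad.
Only numpy, scipy, OpenCV 4.12 (cv2) and the standard library are available. Lean on these libraries where they do the work, as an engineer would, in place of code of your own. Each camera call takes 0.05 s, during which the arm holds its last target. There are 200 camera calls.

## Working session

There is one attempt and no reset: what is moved stays moved. The work goes in short steps, Python scripts to look and compute and a shell command to move; the robot and the scene stay as the last step left them, time stands still between calls to the robot, and variables do not carry over. Pictures are saved under pics/ and viewed, at most 10 in all, crops included, and the job is handed in when it is done.

```bash
ls; mkdir -p pics; cat > h.py <<'E'
import numpy as np, cv2
from bench import monitor, cams, ticket, r
def snap(n):
    c=cams.camera(n); p=np.array(c["pixels"]); return c,p
def pts(c):
    z=np.array(c["z_map"]);H,W=z.shape;f=H/2/np.tan(np.radians(c["vfov"])/2)
    v,u=np.mgrid[:H,:W]
    P=np.stack([(u-c["cx"])/f*z,-(v-c["cy"])/f*z,-z],-1)
    T=np.array(c["T"]);return P@T[:3,:3].T+T[:3,3]
E
python3 - <<'E'
from h import *
print(monitor.read_state(), r.tcp_to_grasp)
a=[]
for n in("scene","top"):
    c,p=snap(n);np.savez("pics/"+n+".npz",p=p,P=pts(c),z=c["z_map"]);cv2.imwrite(f"pics/{n}.png",p)
    print(n,{k:c[k] for k in c if k not in("pixels","z_map")})
E
```

```text
pics
{'time': 0.0, 'joint_positions': array([-1.24559653,  0.33287218, -0.06468878,  1.4609618 ,  0.02159096,
        1.3498895 , -0.08848008]), 'joint_vel': array([-2.82178277e-04, -9.39826360e-05, -1.44672451e-03, -3.55842649e-05,
        7.69440492e-04, -1.23795679e-03, -2.51377765e-03]), 'joint_torque': array([ 6.01830607e-05, -6.23248243e+01,  2.48674129e-02, -3.89883149e+01,
       -6.12710346e-02,  3.98392626e-02,  1.49289131e-04]), 'ee_pos': array([0.21289388, 0.58720402, 0.22174394]), 'eef_rot': array([ 1.73010533e-01,  9.84919713e-01, -7.11760617e-04, -9.35898781e-05]), 'ft_force': array([-0.92982267,  0.3081556 ,  0.18983621]), 'torque': array([ 0.00704882, -0.00798059,  0.08086383]), 'grip_force': 0.0, 'width': 0.08723161824756952} 0.0187
scene {'vfov': 43.154165814668715, 'cx': 314.33534612899086, 'cy': 203.20346582431876, 'T': array([[ 0.74327933,  0.32997281, -0.58193967, -0.11105274],
       [-0.66898007,  0.3682137 , -0.64566581, -0.73143353],
       [ 0.001226  ,  0.86921609,  0.49443087,  0.71991128],
       [ 0.        ,  0.        ,  0.        ,  1.        ]])}
top {'vfov': 52.49367300715841, 'cx': 319.5575404120571, 'cy': 197.1227734853154, 'T': array([[ 0.01975384,  0.99707753, -0.07379824,  0.54907091],
       [-0.99979006,  0.02010153,  0.0039716 ,  0.0581719 ],
       [ 0.00544346,  0.0737043 ,  0.99726528,  1.14565046],
       [ 0.        ,  0.        ,  0.        ,  1.        ]])}
```

View pics/top.png

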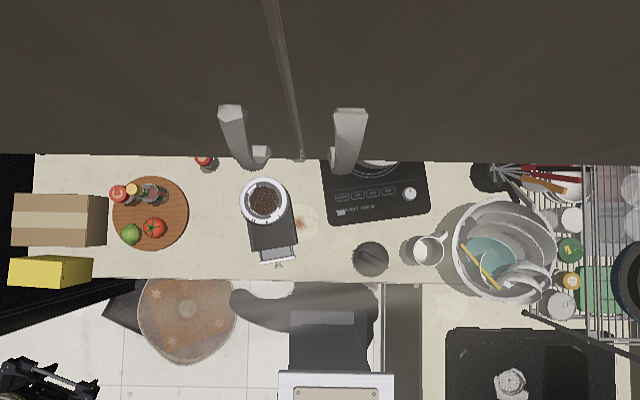

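View pics/scene.png

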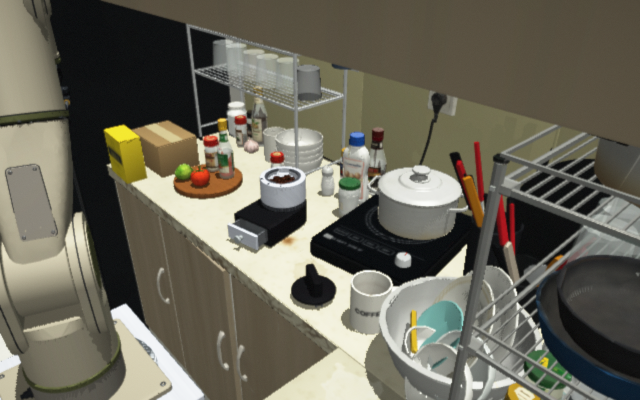

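The top view shows the mill throat at about (265,200), the drawer knob at (279,265), the lid at (371,259) with the mug beside it at (428,249), and the spice cap at (205,162). In the scene view the drawer is open towards the robot at (245,235), and the sugar jar (green lid) is at (349,186).

```bash
python3 - <<'E'
from h import *
d=np.load("pics/top.npz");p=d["p"];P=d["P"];z=d["z"]
for u,v in[(265,200),(279,265),(371,259),(360,272),(300,232),(205,161),(445,235),(300,100),(280,150),(230,120),(350,115),(400,150)]:
    print(u,v,P[v,u].round(3),p[v,u])
i=P.astype(np.float64);Z=P[...,2];v,u=np.mgrid[:400,:640]
def box(a,b,c,e,zl,zh):return (u>a)&(u<b)&(v>c)&(v<e)&(Z>zl)&(Z<zh)
# lid flange & bar
m=box(340,398,230,290,.012,.08);Q=P[m];print("lid",len(Q),Q.min(0),Q.max(0),cv2.minEnclosingCircle(Q[:,:2].astype(np.float32)))
m=box(340,398,230,290,.05,.08);Q=P[m];print("bar",len(Q),Q.mean(0),cv2.minAreaRect(Q[:,:2].astype(np.float32)*1000))
m=box(235,300,165,235,.122,.15);Q=P[m];print("tower",len(Q),Q.mean(0),cv2.minEnclosingCircle(Q[:,:2].astype(np.float32)))
m=box(240,305,215,275,.045,.075);Q=P[m];print("plinth",len(Q),Q.mean(0),cv2.minAreaRect(Q[:,:2].astype(np.float32)*1000))
print(cv2.boxPoints(cv2.minAreaRect(Q[:,:2].astype(np.float32)*1000)))
m=box(255,300,240,275,.02,.045);Q=P[m];print("drawer",len(Q),cv2.boxPoints(cv2.minAreaRect(Q[:,:2].astype(np.float32)*1000)))
m=box(400,450,225,275,.08,.12);Q=P[m];print("mug",len(Q),cv2.minEnclosingCircle(Q[:,:2].astype(np.float32)))
s=np.load("pics/scene.npz")
for a,b in[(349,186),(277,158),(284,188),(313,290),(312,266)]:print(a,b,s["P"][b,a].round(3))
t=cv2.resize(p[155:295,195:455],None,fx=3,fy=3,interpolation=cv2.INTER_CUBIC);t=cv2.convertScaleAbs(t,alpha=1.3)
cv2.imwrite("pics/topc.png",t)
E
```

```text
265 200 [0.615 0.192 0.119] [56 62 77]
279 265 [0.445 0.16  0.04 ] [165 165 164]
371 259 [ 0.468 -0.086  0.061] [90 93 97]
360 272 [ 0.428 -0.062  0.019] [103 111 116]
300 232 [0.534 0.107 0.003] [182 199 208]
205 161 [0.714 0.352 0.103] [ 57  60 172]
445 235 [ 0.535 -0.274  0.088] [218 223 227]
300 100 [0.61  0.068 0.953] [57 66 72]
280 150 [0.609 0.089 0.831] [66 75 79]
230 120 [0.601 0.103 0.948] [159 165 170]
350 115 [0.605 0.043 0.948] [153 159 165]
400 150 [ 0.61  -0.005  0.836] [62 68 74]
lid 1006 [ 0.41513591 -0.13900353  0.01336449] [ 0.51114576 -0.04202579  0.06572247] ((0.4644013047218323, -0.08988959342241287), 0.0515083409845829)
bar 205 [ 0.46462593 -0.09010892  0.06060458] ((464.5042724609375, -90.59002685546875), (71.49685668945312, 20.273317337036133), 64.65686798095703)
tower 1038 [0.61293844 0.19571015 0.13369381] ((0.6131083369255066, 0.19640831649303436), 0.06034548208117485)
plinth 1433 [0.52066626 0.17776261 0.05862392] ((517.7088623046875, 177.56504821777344), (129.3971405029297, 124.38902282714844), 10.949895858764648)
[[442.37433 226.3377 ]
 [466.00214 104.21334]
 [593.0434  128.79239]
 [569.4156  250.91675]]
drawer 96 [[425.5193   199.37997 ]
 [455.4192    96.738495]
 [510.29004  112.722626]
 [480.39014  215.3641  ]]
mug 309 ((0.5035891532897949, -0.24006451666355133), 0.057366810739040375)
349 186 [0.748 0.086 0.1  ]
277 158 [0.712 0.345 0.104]
284 188 [0.579 0.148 0.129]
313 290 [ 0.441 -0.115  0.041]
312 266 [ 0.479 -0.069  0.059]
```

View pics/topc.png

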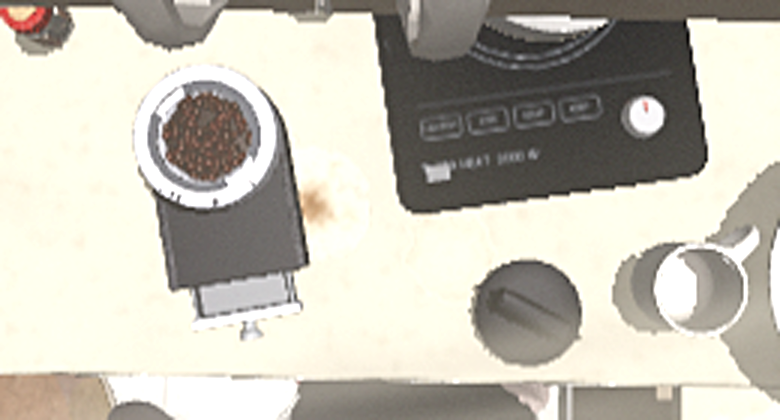

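The crop shows the gaps at about (265,160) and (175,95). The single bar is at (253,188), the pip at (215,202) and the twin bars at (175,197), so +x of the mill points away from the robot at about 11° yaw. The drawer is about 30 mm out, with its knob at (250,330). I'm heading to the knob now with the fingers closed.

```bash
python3 -m crank '{"steps":[[[0.42,-0.96,-0.25],[0,0,0.35]],[[0.42,-0.96,-0.25],[0,0,0.35]],[[0.42,-0.96,-0.25],[0,0,0.35]],[[0.42,-0.96,-0.25],[0,0,0.35]],[[0.42,-0.96,-0.25],[0,0,0.35]],[[0.42,-0.96,-0.25],[0,0,0.35]],[[0.42,-0.96,-0.25],[0,0,0.35]],[[0.42,-0.96,-0.25],[0,0,0.35]],[[0.42,-0.96,-0.25],[0,0,0.35]]]}' 0 20
python3 -m crank '{"steps":[[[0.42,-0.96,-0.25],[0,0,0.35]],[[0.42,-0.96,-0.25],[0,0,0.35]],[[0.42,-0.96,-0.25],[0,0,0.35]],[[0.42,-0.96,-0.25],[0,0,0.35]],[[0.42,-0.96,-0.25],[0,0,0.35]],[[0.42,-0.96,-0.25],[0,0,0.35]],[[0.42,-0.96,-0.25],[0,0,0.35]],[[0.42,-0.96,-0.25],[0,0,0.35]],[[0.42,-0.96,-0.25],[0,0,0.35]],[[0,0,0],[0,0,0]]]}'
python3 - <<'E'
from h import *
c,p=snap("wrist");np.savez("pics/w1.npz",p=p,P=pts(c),z=c["z_map"]);cv2.imwrite("pics/w1.png",p);print(c["T"],c["vfov"],c["cx"],c["cy"])
E
```

```text
time: 0.85
ee_pos: [0.3077, 0.3701, 0.1658]
eef_rot: [0.036, 0.999, -0.0, -0.0]
ft_force: [0.1, 0.2, -0.2]
width: 0.0346
grip_force: 0.0
time: 1.68
ee_pos: [0.4028, 0.1508, 0.1089]
eef_rot: [-0.099, 0.995, -0.001, -0.001]
ft_force: [-0.8, -1.0, 0.2]
width: 0.0007
grip_force: 0.0
[[-0.19745222 -0.93349779 -0.2993234   0.31840996]
 [ 0.98031018 -0.18868774 -0.05821407  0.13410983]
 [-0.00213595 -0.30492428  0.9523742   0.27176765]
 [ 0.          0.          0.          1.        ]] 65.8169874930503 317.72764965179397 201.54686433811978
```

View pics/w1.png

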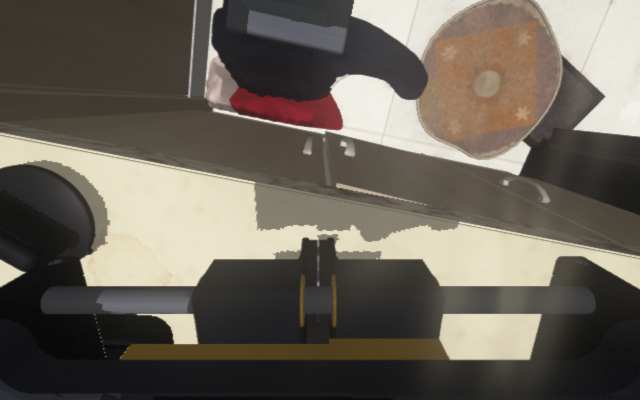

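The wrist camera faces back towards the robot: the lid is at the left (40,215) and the worktop edge in the middle. So the mill is out of its view for now. I'll lower the tool and refine the mill's pose from the stored top picture.

```bash
python3 -m crank '{"steps":[[[0,0.1,-0.6],[0,0,0]],[[0,0.1,-0.6],[0,0,0]],[[0,0,-0.6],[0,0,0]],[[0,0,-0.6],[0,0,0]],[[0,0,-0.6],[0,0,0]],[[0,0,-0.45],[0,0,0]],[[0,0,0],[0,0,0]]]}'
python3 - <<'E'
from h import *
d=np.load("pics/top.npz");p=d["p"].astype(int);P=d["P"];Z=P[...,2];v,u=np.mgrid[:400,:640]
dark=p.max(-1)<110
m=(u>235)&(u<305)&(v>215)&(v<262)&(Z>.05)&(Z<.07)&dark
Q=P[m];b=cv2.minAreaRect(Q[:,:2].astype(np.float32)*1000);print("plinth",b,cv2.boxPoints(b))
m=(u>255)&(u<300)&(v>262)&(v<272)&(Z>.02)&(Z<.05);print("knob?",[ (a,b_,P[b_,a].round(3).tolist()) for b_ in range(258,270,2) for a in (274,277,279,282)])
# bright lip pixels / shoulder: tower top at z>.13
m=(u>235)&(u<300)&(v>165)&(v<235)&(Z>.128)&(Z<.145);Q=P[m];print(np.median(Q[:,2]))
from scipy.optimize import least_squares
c=cv2.convexHull(Q[:,:2].astype(np.float32))[:,0]
f=least_squares(lambda q:np.hypot(c[:,0]-q[0],c[:,1]-q[1])-q[2],[.613,.196,.06]);print("tower",f.x)
g=p.sum(-1);ctr=f.x[:2]
R=np.hypot(P[...,0]-ctr[0],P[...,1]-ctr[1]);A=np.degrees(np.arctan2(P[...,1]-ctr[1],P[...,0]-ctr[0]))%360
m=(R>.052)&(R<.059)&(Z>.125)
for a in range(120,280,4):
    k=m&(A>=a)&(A<a+4); print(a,int(g[k].mean()) if k.any() else None,end="; ")
m=(R>.0365)&(R<.0395)&(Z>.1);print()
for a in range(0,360,6):
    k=m&(A>=a)&(A<a+6); print(a,int(g[k].mean()) if k.any() else None,(Z[k].mean()*1000).round() if k.any() else 0,end="; ")
E
```

```text
time: 2.32
ee_pos: [0.4003, 0.1608, 0.022]
eef_rot: [-0.101, 0.995, -0.001, -0.002]
ft_force: [-0.3, -0.7, -0.9]
width: 0.0004
grip_force: 0.0
plinth ((536.0159301757812, 181.19442749023438), (90.64520263671875, 125.1577377319336), 10.28381061553955) [[480.2496   234.67682 ]
 [502.59323  111.52967 ]
 [591.7822   127.712036]
 [569.4386   250.85919 ]]
knob? [(274, 258, [0.462, 0.176, 0.018]), (277, 258, [0.463, 0.167, 0.029]), (279, 258, [0.464, 0.159, 0.048]), (282, 258, [0.465, 0.151, 0.049]), (274, 260, [0.459, 0.172, 0.05]), (277, 260, [0.459, 0.165, 0.048]), (279, 260, [0.459, 0.159, 0.048]), (282, 260, [0.46, 0.151, 0.052]), (274, 262, [0.454, 0.172, 0.052]), (277, 262, [0.453, 0.165, 0.039]), (279, 262, [0.453, 0.16, 0.034]), (282, 262, [0.45, 0.155, 0.002]), (274, 264, [0.444, 0.177, 0.002]), (277, 264, [0.447, 0.166, 0.034]), (279, 264, [0.448, 0.16, 0.039]), (282, 264, [0.444, 0.155, -0.002]), (274, 266, [0.438, 0.177, 0.0]), (277, 266, [0.442, 0.165, 0.038]), (279, 266, [0.442, 0.159, 0.041]), (282, 266, [0.439, 0.155, -0.001]), (274, 268, [0.433, 0.177, -0.001]), (277, 268,
[... 689 characters left out ...]
21.0; 78 370 124.0; 84 453 124.0; 90 187 866.0; 96 452 237.0; 102 484 122.0; 108 397 121.0; 114 289 119.0; 120 479 120.0; 126 446 124.0; 132 506 123.0; 138 486 123.0; 144 431 124.0; 150 393 121.0; 156 456 119.0; 162 410 117.0; 168 408 120.0; 174 415 137.0; 180 417 135.0; 186 351 126.0; 192 371 114.0; 198 407 132.0; 204 453 118.0; 210 603 118.0; 216 530 117.0; 222 501 116.0; 228 380 116.0; 234 392 119.0; 240 480 117.0; 246 429 117.0; 252 None 0; 258 180 935.0; 264 179 967.0; 270 248 121.0; 276 194 118.0; 282 297 118.0; 288 None 0; 294 349 116.0; 300 351 115.0; 306 302 117.0; 312 212 117.0; 318 229 118.0; 324 276 119.0; 330 336 117.0; 336 345 119.0; 342 382 117.0; 348 466 119.0; 354 224 118.0;
```

```bash
python3 -m crank '{"steps":[[[0.6,0.11,0],[0,0,0]],[[0.6,0.11,0],[0,0,0]],[[0.4,0.07,0],[0,0,0]],[[0.3,0.055,0],[0,0,0]],[[0.3,0.055,0],[0,0,0]]]}'
python3 -m crank '{"steps":[[[0.12,0.022,0],[0,0,0]],[[0.12,0.022,0],[0,0,0]],[[0.12,0.022,0],[0,0,0]]]}'
```

```text
time: 2.73
ee_pos: [0.4573, 0.1712, 0.0241]
eef_rot: [-0.101, 0.995, 0.0, -0.0]
ft_force: [-1.3, 0.3, 1.3]
width: 0.0002
grip_force: 0.8
time: 2.98
ee_pos: [0.4629, 0.1717, 0.0233]
eef_rot: [-0.101, 0.995, -0.0, -0.003]
ft_force: [-23.9, -4.2, 19.3]
width: 0.0005
grip_force: 12.2
```

Contact at 24 N: the finger is at D≈0.152 m, so the knob is at its home distance of about 0.143 m. I'll back off and go to the lid, turning the tool 127° and opening it.

```bash
python3 -m crank '{"steps":[[[-0.5,-0.1,0],[0,0,0]],[[-0.6,-0.1,0],[0,0,-0.5]],[[0,0,0.7],[0,0,-1]],[[0,0,1],[0,0,-1]],[[0,-0.2,1],[0,0,-1]],[[0,-0.5,1],[0,0,-1]],[[0.1,-0.5,0.5],[0,0,-1]],[[0.1,-0.5,0],[0,0,-1]],[[0.1,-0.5,0],[0,0,-1]],[[0.1,-0.5,0],[0,0,-1]]]}' 
python3 -m crank '{"steps":[[[0.1,-0.5,0],[0,0,-1]],[[0.1,-0.5,0],[0,0,-1]],[[0.1,-0.5,0],[0,0,-1]],[[0.1,-0.5,0],[0,0,-1]],[[0.1,-0.5,0],[0,0,-1]],[[0.1,-0.5,0],[0,0,-1]],[[0.1,-0.5,0],[0,0,-1]],[[0.1,-0.5,0],[0,0,-1]],[[0,-0.5,0],[0,0,-1]],[[0,-0.5,0],[0,0,-1]]]}' 60 20
python3 -m crank '{"steps":[[[0,-0.5,0],[0,0,-1]],[[0,-0.5,0],[0,0,-1]],[[0,-0.5,0],[0,0,-1]],[[0,-0.5,0],[0,0,-1]],[[0,-0.5,0],[0,0,-1]],[[0,0,0],[0,0,-1]],[[0,0,0],[0,0,-1]],[[0,0,0],[0,0,0]],[[0,0,0],[0,0,0]]]}'
python3 - <<'E'
from h import *
s=monitor.read_state();q=s["eef_rot"];print(s["ee_pos"],(np.degrees(2*np.arctan2(q[1],q[0]))-90)%360)
c,p=snap("top");P=pts(c);Z=P[...,2];v,u=np.mgrid[:400,:640]
m=(u>250)&(u<305)&(v>235)&(v<275)&(Z>.02)&(Z<.07)
Q=P[m];X=(Q[:,:2]-[.6132,.1964])@np.array([np.cos(.1815),np.sin(.1815)]);print("most forward D",np.sort(X)[[0,3,10,20,40]])
c,p=snap("wrist");P=pts(c);np.savez("pics/w2.npz",p=p,P=P);cv2.imwrite("pics/w2.png",p);Z=P[...,2]
m=(np.hypot(P[...,0]-.4645,P[...,1]+.09)<.06)&(Z>.05)&(Z<.066);Q=P[m];print(len(Q))
if len(Q):print(cv2.minAreaRect(Q[:,:2].astype(np.float32)*1000))
E
```

```text
time: 3.82
ee_pos: [0.4487, 0.0991, 0.1293]
eef_rot: [0.269, 0.963, 0.0, 0.0]
ft_force: [-0.1, 0.2, -0.5]
width: 0.0004
grip_force: 0.0
time: 4.65
ee_pos: [0.4685, -0.026, 0.1289]
eef_rot: [0.651, 0.759, 0.0, 0.0]
ft_force: [-0.4, 0.0, -1.0]
width: 0.0566
grip_force: 0.0
time: 5.4
ee_pos: [0.4684, -0.0877, 0.1289]
eef_rot: [0.847, 0.532, 0.0, 0.0]
ft_force: [0.4, 1.5, -0.4]
width: 0.0596
grip_force: 0.0
[ 0.46843902 -0.08774905  0.12891239] 334.22399657836826
most forward D [-0.14253888 -0.14130059 -0.13856834 -0.13420413 -0.12463054]
2140
((464.3390808105469, -90.00833129882812), (70.59455871582031, 20.974287033081055), 63.449405670166016)
```

View pics/w2.png

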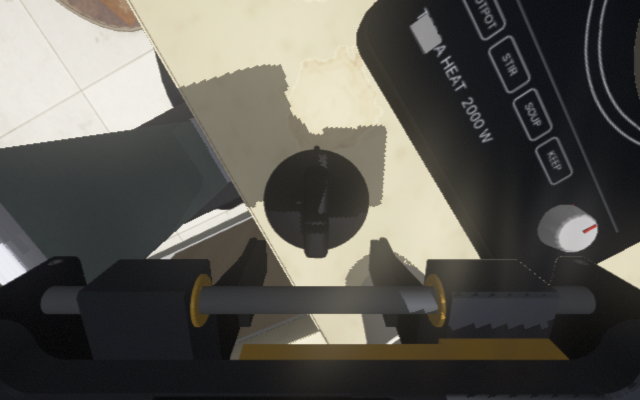

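The wrist view has the lid between the open fingers, bar centred at about (317,205) and aligned with the finger direction. Both cameras put it at (0.4644, −0.0902) with the bar at about 64°, and the drawer knob reads home at D = 0.1425. I'll descend and grip.

```bash
python3 -m crank '{"steps":[[[-0.16,-0.1,-0.6],[0,0,0]],[[0,0,-0.8],[0,0,0]],[[0,0,-0.8],[0,0,0]],[[0,0,-0.8],[0,0,0]],[[0,0,-0.6],[0,0,0]],[[0,0,-0.38],[0,0,0]],[[0,0,0],[0,0,0]]]}'
python3 -m crank '{"steps":[[[0,0,0],[0,0,0]],[[0,0,0],[0,0,0]],[[0,0,0],[0,0,0]],[[0,0,0],[0,0,0]],[[0,0,0],[0,0,0]],[[0,0,0],[0,0,0]],[[0,0,0],[0,0,0]]]}' 10 40
python3 -m crank '{"steps":[[[0,0,0.3],[0,0,0]],[[0,0,1],[0,0,0]],[[0,0,1],[0,0,0]],[[0,0,1],[0,0,0]],[[0,0,1],[0,0,0]],[[0,0,1],[0,0,0]],[[0,0,1],[0,0,0]],[[0,0,0.5],[0,0,0]],[[0,0,0],[0,0,0]],[[0,0,0],[0,0,0]]]}'
python3 - <<'E'
from h import *
s=monitor.read_state();q=s["eef_rot"];print(s["ee_pos"],(np.degrees(2*np.arctan2(q[1],q[0])))%360)
c,p=snap("wrist");P=pts(c);cv2.imwrite("pics/w3.png",p)
d=P[...,:]-s["ee_pos"];m=(np.hypot(d[...,0],d[...,1])<.06)&(d[...,2]>.028)&(d[...,2]<.036);print(m.sum())
c,p=snap("top");P=pts(c);Z=P[...,2];m=(np.hypot(P[...,0]-.464,P[...,1]+.09)<.07)&(Z>.16)&(Z<.19);Q=P[m];print(m.sum(),cv2.minEnclosingCircle(Q[:,:2].astype(np.float32)),np.median(Q[:,2]))
E
```

```text
time: 6.08
ee_pos: [0.4633, -0.0901, 0.0278]
eef_rot: [0.847, 0.531, -0.001, -0.001]
ft_force: [0.2, 0.3, -0.2]
width: 0.0601
grip_force: 0.0
time: 6.67
ee_pos: [0.4647, -0.0902, 0.0295]
eef_rot: [0.848, 0.53, 0.0, 0.0]
ft_force: [2.1, -1.1, -0.2]
width: 0.0215
grip_force: 0.8
time: 7.5
ee_pos: [0.4646, -0.0903, 0.1996]
eef_rot: [0.848, 0.53, 0.001, 0.0]
ft_force: [0.1, 0.1, -1.7]
width: 0.0194
grip_force: 40.0
[ 0.46460023 -0.09027479  0.19964036] 64.07056603756263
4253
153 ((0.47199198603630066, -0.08451875299215317), 0.047172896564006805) 0.18837990524665027
```

View pics/w3.png

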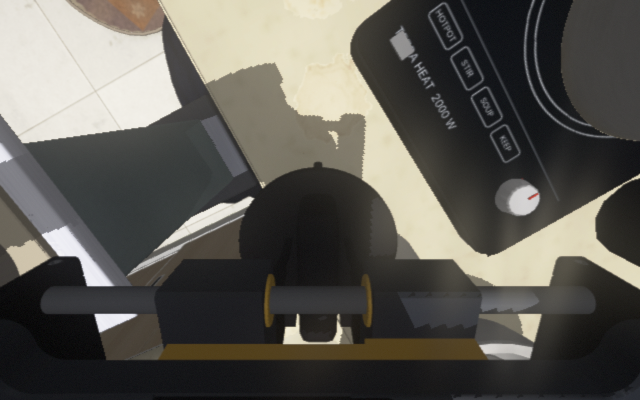

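The lid is held upright, its lug visible at (317,165), and the bar runs along the fingers. I'll carry it over the throat.

```bash
python3 -m crank '{"steps":[[[0.4,0.76,0],[0,0,-0.25]],[[0.4,0.76,0],[0,0,-0.25]],[[0.4,0.76,0],[0,0,-0.25]],[[0.4,0.76,0],[0,0,-0.25]],[[0.4,0.76,0],[0,0,-0.25]],[[0.4,0.76,0],[0,0,-0.25]],[[0.4,0.76,0],[0,0,-0.25]],[[0.4,0.76,0],[0,0,-0.25]]]}'
python3 -m crank '{"steps":[[[0.4,0.77,0],[0,0,-0.25]],[[0.4,0.77,0],[0,0,-0.25]],[[0.4,0.77,0],[0,0,-0.25]],[[0.4,0.77,0],[0,0,-0.25]],[[0.4,0.77,0],[0,0,-0.25]],[[0.4,0.77,0],[0,0,-0.25]],[[0.34,0.76,0],[0,0,-0.25]],[[0,0,0],[0,0,0]],[[0,0,0],[0,0,0]],[[0,0,0],[0,0,0]]]}'
python3 - <<'E'
from h import *
from scipy.optimize import least_squares
s=monitor.read_state();q=s["eef_rot"];print(s["ee_pos"],(np.degrees(2*np.arctan2(q[1],q[0])))%360,s["joint_positions"].round(2))
c,p=snap("wrist");P=pts(c);cv2.imwrite("pics/w4.png",p);np.savez("pics/w4.npz",p=p,P=P,T=c["T"]);Z=P[...,2]
R=np.hypot(P[...,0]-.613,P[...,1]-.196)
m=(R<.07)&(Z>.128)&(Z<.145);Q=P[m];print("rim",len(Q),np.median(Q[:,2]),Q.min(0),Q.max(0))
c2=cv2.convexHull(Q[:,:2].astype(np.float32))[:,0];a=np.degrees(np.arctan2(c2[:,1]-.196,c2[:,0]-.613));r2=np.hypot(c2[:,0]-.613,c2[:,1]-.196)
print(np.c_[a.round(),(r2*1000).round(1)].tolist())
m=(R<.055)&(Z>.17)&(Z<.205);Q=P[m];print("flange",len(Q))
A=np.c_[Q[:,:2]-s["ee_pos"][:2],np.ones(len(Q))]
for lo in range(170,206,4):
    k=(Q[:,2]>=lo/1000)&(Q[:,2]<(lo+4)/1000);
    if k.any():print(lo,k.sum(),np.hypot(*(Q[k,:2]-s["ee_pos"][:2]).T).max())
E
```

```text
time: 8.27
ee_pos: [0.5442, 0.0625, 0.1977]
eef_rot: [0.891, 0.454, -0.001, -0.0]
ft_force: [0.6, 0.2, -0.3]
width: 0.0195
grip_force: 40.0
time: 9.1
ee_pos: [0.6125, 0.1952, 0.198]
eef_rot: [0.923, 0.385, -0.001, 0.0]
ft_force: [0.2, -1.1, -1.3]
width: 0.0194
grip_force: 40.0
[0.61253637 0.19521677 0.19802396] 45.29778068999696 [-0.75  0.41  0.5   1.47 -0.2   1.32 -1.02]
rim 4253 0.13535914800340187 [0.57001133 0.15226038 0.12827851] [0.67272437 0.25602791 0.13773619]
[[-4.0, 59.900001525878906], [-3.0, 59.70000076293945], [-1.0, 59.70000076293945], [4.0, 59.599998474121094], [7.0, 59.79999923706055], [9.0, 60.0], [12.0, 60.0], [15.0, 60.099998474121094], [17.0, 60.099998474121094], [22.0, 60.20000076293945], [26.0, 60.099998474121094], [31.0, 60.099998474121094], [34.0, 60.20000076293945], [36.0, 60.20000076293945], [41.0, 60.29999923706055], [42.0, 60.29999923706055], [46.0, 60.20000076293945], [46.0, 60.20000076293945], [48.0, 60.099998474121094], [52.0, 60.099998474121094], [53.0, 60.20000076293945], [57.0, 60.29999923706055], [61.0, 60.29999923706055], [65.0, 60.099998474121094
[... 257 characters left out ...]
21094], [100.0, 60.099998474121094], [105.0, 60.099998474121094], [108.0, 60.099998474121094], [112.0, 60.099998474121094], [115.0, 60.099998474121094], [121.0, 60.0], [127.0, 60.20000076293945], [135.0, 60.099998474121094], [137.0, 58.900001525878906], [-48.0, 58.5], [-46.0, 59.79999923706055], [-34.0, 59.79999923706055], [-34.0, 59.900001525878906], [-30.0, 59.79999923706055], [-23.0, 59.79999923706055], [-20.0, 59.79999923706055], [-10.0, 59.79999923706055], [-7.0, 59.79999923706055]]
flange 9202
178 2 0.047423627437685544
182 112 0.05076089303710514
186 4658 0.0513038655366477
190 4110 0.04724405548745899
194 67 0.03524535594200313
198 133 0.035574612492727684
202 120 0.03521645026204269
```

View pics/w4.png

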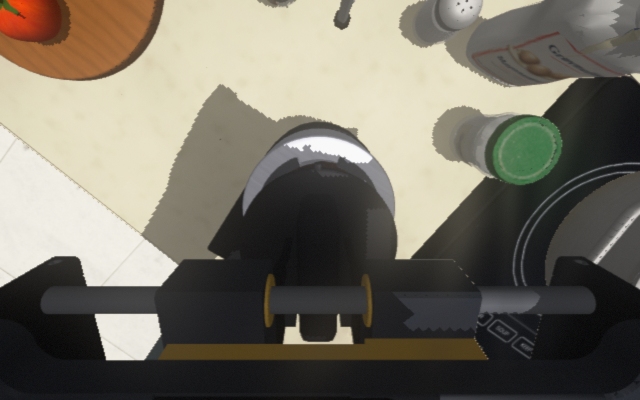

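The wrist view shows the lid over the tower: bright shoulder arc at about (320,150), sugar jar (green) at (525,148), clear of the hand. Both cameras agree on a throat centre near (0.613, 0.196). Now I'll check where the lid sits in the hand.

```bash
python3 - <<'E'
from h import *
from scipy.optimize import least_squares
d=np.load("pics/w4.npz");P=d["P"];Z=P[...,2];e=np.array([.61254,.19522])
D=P[...,:2]-e;m=(np.hypot(*np.moveaxis(D,-1,0))<.06)&(Z>.183)&(Z<.194)
Q=D[m];a=np.degrees(np.arctan2(Q[:,1],Q[:,0]));rr=np.hypot(*Q.T);E=[]
for t in range(-180,180,5):
    k=(a>=t)&(a<t+5)
    if k.sum()>5:
        j=np.argmax(rr*k);E.append([t,*Q[j]*1000,rr[j]*1000])
E=np.array(E);E=E[E[:,3]>43];print(E.round(1).tolist())
f=least_squares(lambda q:np.hypot(E[:,1]-q[0],E[:,2]-q[1])-q[2],[0,0,49],loss="soft_l1");print("circle",f.x)
f=least_squares(lambda q:np.hypot(E[:,1]-q[0],E[:,2]-q[1])-49,[0,0],loss="soft_l1");print("R49",f.x)
k=m&(Z>.184);Q=P[k];A=np.c_[Q[:,:2]-e,np.ones(len(Q))];print(np.linalg.lstsq(A,Q[:,2],rcond=None)[0])
R=np.hypot(P[...,0]-.613,P[...,1]-.196);m=(R<.07)&(Z>.13)&(Z<.14);Q=P[m];o=Q[np.hypot(Q[:,0]-.613,Q[:,1]-.196)>.05][:,:2]
h=cv2.convexHull(o.astype(np.float32))[:,0];an=np.degrees(np.arctan2(h[:,1]-.196,h[:,0]-.613));h=h[(an>-44)&(an<134)]
f=least_squares(lambda q:np.hypot(h[:,0]-q[0],h[:,1]-q[1])-.06,[.613,.196]);print("tower R60",f.x)
E
```

```text
[[-60.0, 26.9, -39.5, 47.8], [-55.0, 28.6, -38.7, 48.1], [-50.0, 32.1, -35.5, 47.9], [-45.0, 34.4, -32.8, 47.5], [-40.0, 37.8, -29.0, 47.6], [-35.0, 39.5, -27.1, 47.9], [-30.0, 42.4, -21.7, 47.6], [-25.0, 43.3, -19.5, 47.5], [-20.0, 44.9, -15.0, 47.3], [-15.0, 46.2, -10.6, 47.4], [-10.0, 47.1, -5.2, 47.4], [-5.0, 47.3, -3.2, 47.4], [0.0, 47.3, 0.8, 47.3], [5.0, 46.9, 6.3, 47.3], [10.0, 45.8, 11.9, 47.4], [15.0, 45.4, 13.9, 47.4], [20.0, 44.5, 16.4, 47.5], [25.0, 42.6, 21.2, 47.5], [30.0, 39.7, 26.2, 47.6], [35.0, 37.8, 29.2, 47.7], [40.0, 36.1, 35.7, 50.8], [45.0, 35.2, 37.3, 51.3], [50.0, 29.9, 37.5, 47.9], [55.0, 25.1, 40.8, 47.9], [60.0, 22.2, 42.8, 48.2], [65.0, 16.7, 45.3, 48.2], [70.0, 14.7, 46.0, 48.3], [75.0, 9.3, 47.5, 48.4], [80.0, 6.5, 47.9, 48.4], [85.0, 2.3, 48.5, 48.5], [90.0, -3.4, 48.4, 48.5], [95.0, -6.3, 48.4, 48.8], [100.0, -11.3, 47.6, 48.9], [105.0, -16.4, 46.0, 48.9], [110.0, -19.3, 45.2, 49.1], [115.0, -24.6, 42.7, 49.3], [120.0, -28.1, 40.8, 49.6], [125.0, -29.2, 40.0, 49.5], [130.0, -33.8, 35.7, 49.2], [135.0, -37.9, 32.1, 49.7], [140.0, -40.7, 28.9, 49.9], [145.0, -41.2, 27.6, 49.6]]
circle [-1.16999305  0.08756645 48.62742837]
R49 [-1.50161055 -0.24254575]
[-0.02649402 -0.0276079   0.1906049 ]
tower R60 [0.6129269  0.19617291]
```

```bash
python3 -m crank '{"steps":[[[0.05,0.045,-0.3],[0,0,0]],[[0,0,-0.4],[0,0,0]],[[0,0,-0.4],[0,0,0]],[[0,0,-0.15],[0,0,0]],[[0,0,0],[0,0,0]]]}'
python3 -m crank '{"steps":[[[0,0,-0.1],[0,0,0]],[[0,0,-0.1],[0,0,0]],[[0,0,-0.1],[0,0,0]],[[0,0,0],[0,0,0]],[[0,0,0],[0,0,0]]]}'
```

```text
time: 9.57
ee_pos: [0.6133, 0.197, 0.1662]
eef_rot: [0.923, 0.385, -0.001, 0.0]
ft_force: [0.7, 0.8, -1.6]
width: 0.0197
grip_force: 40.0
time: 9.98
ee_pos: [0.6143, 0.1974, 0.1606]
eef_rot: [0.923, 0.385, 0.0, 0.0]
ft_force: [-0.1, -0.6, -1.9]
width: 0.02
grip_force: 40.0
```

```bash
python3 -m crank '{"steps":[[[0,0,-0.1],[0,0,0]],[[0,0,-0.1],[0,0,0]],[[0,0,0],[0,0,0]],[[0,0,0],[0,0,0]]]}'
python3 -m crank '{"steps":[[[0,0,-0.08],[0,0,0]],[[0,0,-0.08],[0,0,0]],[[0,0,0],[0,0,0]],[[0,0,0],[0,0,0]]]}'
```

```text
time: 10.32
ee_pos: [0.6141, 0.1974, 0.1553]
eef_rot: [0.923, 0.385, -0.0, 0.0]
ft_force: [0.2, -0.4, -1.5]
width: 0.0193
grip_force: 40.0
time: 10.65
ee_pos: [0.6142, 0.1974, 0.1514]
eef_rot: [0.923, 0.385, -0.0, 0.0]
ft_force: [0.0, -0.1, -0.5]
width: 0.0199
grip_force: 40.0
```

```bash
python3 -m crank '{"steps":[[[0,0,-0.04],[0,0,0]],[[0,0,0],[0,0,0]],[[0,0,0],[0,0,0]]]}'
python3 -m crank '{"steps":[[[0,0,-0.04],[0,0,0]],[[0,0,0],[0,0,0]],[[0,0,0],[0,0,0]]]}'
```

```text
time: 10.9
ee_pos: [0.6144, 0.1974, 0.1509]
eef_rot: [0.923, 0.385, 0.0, -0.0]
ft_force: [-0.9, -0.5, 1.7]
width: 0.0197
grip_force: 40.0
time: 11.15
ee_pos: [0.6144, 0.1974, 0.1509]
eef_rot: [0.923, 0.385, 0.0, -0.0]
ft_force: [-4.4, -1.2, 10.0]
width: 0.0197
grip_force: 40.0
```

The lid is seated: contact at TCP z = 0.151 m, the expected height. Now I'll turn it clockwise in stages.

```bash
python3 -m crank '{"steps":[[[0,0,0],[0,0,-0.4]],[[0,0,0],[0,0,-0.5]],[[0,0,0],[0,0,-0.5]],[[0,0,0],[0,0,-0.5]],[[0,0,0],[0,0,-0.5]],[[0,0,0],[0,0,-0.5]],[[0,0,0],[0,0,-0.5]],[[0,0,0],[0,0,0]]]}' - 50
python3 -m crank '{"steps":[[[0,0,0],[0,0,-0.5]],[[0,0,0],[0,0,-0.5]],[[0,0,0],[0,0,-0.5]],[[0,0,0],[0,0,-0.5]],[[0,0,0],[0,0,-0.5]],[[0,0,0],[0,0,-0.5]],[[0,0,0],[0,0,-0.5]],[[0,0,0],[0,0,-0.1]],[[0,0,0],[0,0,0]],[[0,0,0],[0,0,0]]]}'
python3 - <<'E'
from h import *
s=monitor.read_state();q=s["eef_rot"];print(s["ee_pos"],(np.degrees(2*np.arctan2(q[1],q[0])))%360,s["ft_force"],s["torque"])
c,p=snap("top");P=pts(c);cv2.imwrite("pics/t5.png",cv2.resize(p[150:290,190:350],None,fx=3,fy=3))
c,p=snap("wrist");P=pts(c);Z=P[...,2];cv2.imwrite("pics/w5.png",p);np.savez("pics/w5.npz",P=P,p=p)
R=np.hypot(P[...,0]-.613,P[...,1]-.196)
m=(R<.06)&(Z>.175)&(Z<.19);Q=P[m];print("bar",len(Q), cv2.minAreaRect(Q[:,:2].astype(np.float32)*1000) if len(Q) else 0)
m=(R>.044)&(R<.048)&(Z>.12)&(Z<.17);Q=P[m];A=np.c_[Q[:,:2]-[.613,.196],np.ones(len(Q))];print("flange edge",len(Q),np.linalg.lstsq(A,Q[:,2],rcond=None)[0])
m=(R>.052)&(R<.058)&(Z>.12)&(Z<.15);print("shoulder",np.median(Z[m]))
E
```

```text
time: 11.82
ee_pos: [0.6152, 0.1974, 0.1509]
eef_rot: [0.97, 0.243, 0.001, 0.0]
ft_force: [0.1, -1.0, 7.0]
width: 0.0197
grip_force: 50.0
time: 12.65
ee_pos: [0.6153, 0.1969, 0.1509]
eef_rot: [0.996, 0.09, 0.001, 0.0]
ft_force: [0.6, -2.7, 5.8]
width: 0.0197
grip_force: 50.0
[0.61532327 0.19694646 0.15086753] 10.299100041256247 [ 0.64989432 -2.68717946  5.80464593] [-0.4023616   0.15925915  0.09814146]
bar 4833 ((615.5791625976562, 194.40882873535156), (71.01361846923828, 40.70516586303711), 25.54060935974121)
flange edge 1733 [0.0038006  0.00282366 0.14169532]
shoulder 0.13540691403104796
```

View pics/w5.png

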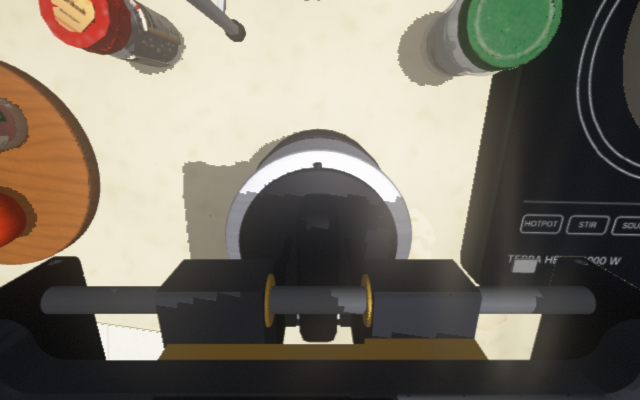

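The wrist view shows the lid flat in the bright shoulder ring, centred at about (318,240), with its bar along the mill's x axis and the jars untouched. The flange edge is 6.3 mm above the shoulder (6 mm expected), tilt is below 0.01 rad, and the tool yaw is 10.3° against 10.4° for the mill. The spring torque of 0.098 N m matches pulse.

```bash
python3 -m crank '{"steps":[[[0,0,0],[0,0,0]],[[0,0,0],[0,0,0]],[[0,0,0],[0,0,0]],[[0,0,0],[0,0,0]]]}' && python3 -c "
from bench import ticket
print(ticket.close_job())"
```

```text
time: 13.08
ee_pos: [0.6153, 0.197, 0.1509]
eef_rot: [0.996, 0.09, 0.001, 0.0]
ft_force: [0.3, -1.8, 6.5]
width: 0.0199
grip_force: 50.0
the job is handed in; nothing more can be done
None
```

I handed the job in at 13.1 s; no verdict came back. By my measurements the drawer is home, and the lid is flat in the throat, turned 35° clockwise to the pip and held there against its spring.

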